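Open the bearing case onto its stop and stow the wheel bearing

ROBOT

A 6-joint arm with a two-finger parallel gripper is mounted at the origin on the work surface. World frame = base frame: x ahead of the robot, y to its left, z up, the work surface at z = 0. Lengths are in m, angles in degrees, forces in N, time in s.
With the tool pointing down it reaches from about 0.25 to 0.775 m from the base axis. Payload 4 kg.
Tool frame: the origin (TCP) lies at the very end of the fingers, on their centre line; the grasp point (between the pads) lies 19 mm behind it; z points along the fingers, x is the direction in which the jaws open and shut, and the axes are right-handed (so a half turn about z gives the same grasp; the last joint's range is limited). The gripper opens to 85 mm and grips with 20 to 120 N. Pads are 22 mm wide; open, the fingers measure 114 mm over their backs; the gripper's body (76 mm by 85 mm) begins 54 mm behind the grasp point. The pads swing forward as they close: fully open they stand 13 mm farther back than shut.
Start: joints at [68.062, 4.996, 78.535, -0, 96.463, -5.907], TCP at [0.152, 0.529, 0.231] pointing down, gripper open.
Joint ranges: [-177.83, 177.83], [-43.37, 116.18], [15.69, 146.23], [-61.86, 241.86], [9.47, 152.12], [-147.06, 147.06]. Speed limits (degrees/s): [159.86, 159.86, 180, 180, 180, 180].

INTERFACE

Orientations are given as a 3x3 rotation matrix whose columns are the frame's x, y, z axes.
In Python, from cell import robot gives the robot as it stands. Calls block until the motion is done:
- robot.move_to(position, orientation): joint-space move of the TCP to a pose.
- robot.move_linear(position, velocity=0.15, orientation=None): straight line of the TCP; orientation=None keeps the orientation; velocity is the mean speed in m/s.
- robot.set_joints(angles): joint-space move.
- robot.open_gripper() and robot.gripper_close(): open the fingers fully, or close them until they stop; the grip force is fixed at half the most.
- robot.wait(seconds).
- robot.ik(position, orientation): joint angles nearest the present ones, or None.
- robot.read_state(): the state.
- robot.camera(name): name is "scene" or "top" or "wrist"; returns the picture (420x560x3 uint8, red, green, blue); there is no depth.
- robot.calibration(name): a dict with "intrinsics" (3x3 intrinsics, pixels), "eye" and "rotation" of the camera in the world; the wrist camera has in their place "mount" (4x4, takes a point from camera to tool coordinates, whose origin is the TCP and whose axes are the tool frame's). Camera axes: x right, y down, z forward; pixel columns grow to the right and rows downward; lengths in m; the calibration is good to about 2 mm. A picture is of the moment at which its call begins: read the wrist's pose just before it. calibration takes no time and is no camera call.
A pose or a line that the arm cannot do raises robot.PlanningError and nothing moves.
- robot.close_job(): hands the job in, once; it reports no verdict.
The state is a dict: "time_s": time; "joint_positions": joint angles; "dq": joint speeds; "joint_torque": joint torques, N m; "tcp_pos": TCP position; "ee_rot": TCP orientation; "wrist_force": force on the tool from outside, world axes, zero at the start; "torque": the same for the moment, N m; "width": finger opening in m.
Only numpy, scipy, OpenCV 4.12 (cv2) and the standard library are available. Lean on these libraries where they do the work, as an engineer would, in place of code of your own. Each camera call takes 0.05 s, during which the arm holds its last target.

TASK

Open the lid of the grey steel case by its bar handle and, past upright, keep it in hand and let it down gently until it meets the rubber bumper of the stop behind the case; press it lightly home there for a moment before letting go, without letting it fall on the bumper or forcing it. Then set the larger of the two wheel bearings down flat inside the case without dropping it, leave the lid leaning on its stop, and leave everything else on the bench where it lies.

Things in the scene. Friction and masses are not known exactly. Their poses are not given: they have to be found in the camera images.
- case: Open-topped grey steel case, bolted to the bench, 110 (x) x 200 (y) mm outside, 58 mm high, walls and floor 4 mm. Origin: centre of its underside; x points from the handle side to the hinge side, z up.
- lid (a joint): Hinge angle of the case's lid, rad: 0 shut, 1.57 upright, more when leaning back. Nearly free hinge (0.01 N m friction): the lid (0.4 to 0.7 kg) falls shut below upright and falls back beyond it. It meets the bumper somewhere between 1.72 and 2.25 rad, new each time, to be felt. Let go only when it already rests there: a free fall of 0.03 rad or more (reaching 1 rad/s) is a drop.
- lid_hinge (a point): Middle of the hinge axis, 51 mm in +x of the case's origin and 60 mm above the bench; the axis runs along the case's y. The lid plate reaches 109 mm from it and is 3 mm thick.
- lid_handle (a point): Middle of the handle: a round steel bar 10 mm thick, 120 mm long, parallel to the hinge, carried on two 8 mm rods at its ends, 153 mm from the hinge axis; 39 mm of free space lies between bar and lid edge. Lid shut: the bar is 64 mm above the bench, in front of the case. It can be pinched from above between the rods and turns in the grip as the lid swings.
- stop: Fixed bracket behind the case: upright bar 30 mm wide, 12 mm thick, 150 mm high. Origin under its middle. 135 mm up, a screw with a round rubber bumper (18 mm) points at the lid, its tip 35 to 70 mm out from the bar's middle, new each time. The bumper yields 1 mm per 7 to 13 N. A push of 5 to 10 N at the handle seats the lid on it; over 25 N on the bumper (12 N at the handle) ruins it.
- bearing: The larger steel wheel bearing, a ring of 47 mm outer and 19 mm inner diameter, 14 mm high, 110 g, lying flat on the bench. Origin: centre of its underside.
- spare: The smaller bearing, 32 mm outer diameter, 10 mm high; to be left alone. Origin: centre of its underside.
- sprocket: Worn rear sprocket, a flat toothed steel disc of 146 mm diameter, 8 mm thick; to be left alone.
- brake_lever: Cast aluminium brake lever, about 165 mm long and 20 mm high; to be left alone.
- spoke_wrench: Chrome cross-shaped spoke wrench, 70 x 50 mm, 8 mm high; to be left alone.
- screwdriver: Screwdriver lying on the bench; to be left alone.
- jar: Grey jar of 70 mm diameter, 70 mm high, standing; to be left alone.
Mind the look-alikes: they are no part of the job. What is shaped like the stop but pink or yellow is not meant.

How it is judged:
By the outcome, as a careful person would: the job done as asked, in the order asked, and still so for the second after the job is handed in, with the robot touching nothing.
It also fails if it takes over 72 s, if anything falls off the work surface, if the arm or the gripper's body presses on something with over 40 N, if the wrist force passes 120 N, or if a joint passes its speed limit or range.

## Working session

There is one attempt and no reset: what is moved stays moved. The work goes in short steps, each a Python script; the robot and the scene stay as the last script left them, time stands still between calls to the robot, and variables do not carry over. Pictures are saved under pics/ and viewed, and the job is handed in when it is done.

```bash
ls; mkdir -p pics
python3 - <<'E'
from cell import robot
import cv2
for n in ("scene","top","wrist"):
    im=robot.camera(n); cv2.imwrite(f"pics/{n}0.png",im[:,:,::-1])
    print(n,robot.calibration(n))
s=robot.read_state(); print(s)
E
```

```text
pics
scene {'intrinsics': array([[441.70059213,   0.        , 280.4927312 ],
       [  0.        , 441.70059213, 208.13352227],
       [  0.        ,   0.        ,   1.        ]]), 'eye': array([ 1.05228008, -0.1659326 ,  0.86126824]), 'rotation': array([[ 0.30700053,  0.77497353, -0.55241896],
       [ 0.95170814, -0.24906393,  0.17949591],
       [ 0.00151694, -0.58084696, -0.81401137]])}
top {'intrinsics': array([[384.87009538,   0.        , 277.42008765],
       [  0.        , 384.87009538, 209.88835268],
       [  0.        ,   0.        ,   1.        ]]), 'eye': array([ 0.40382352, -0.00411574,  0.92229472]), 'rotation': array([[-0.01057303, -0.98257266,  0.18557796],
       [-0.99994092,  0.00992061, -0.00444384],
       [ 0.00252534, -0.18561398, -0.98261949]])}
wrist {'intrinsics': array([[306.91326441,   0.        , 278.24238117],
       [  0.        , 306.91326441, 211.31120821],
       [  0.        ,   0.        ,   1.        ]]), 'mount': array([[ 9.99999953e-01,  2.38977189e-04, -1.90342036e-04,
        -9.23371513e-04],
       [-1.66198172e-04,  9.48282613e-01,  3.1742
[... 294 characters left out ...]
16e+01, -3.49400957e-04,
        9.64638635e+01, -5.90704519e+00]), 'dq': array([-0.04523715, -0.04561278, -0.32252654, -0.08566311,  0.12973927,
        0.05806234]), 'joint_torque': array([ 1.56818434e-03, -3.52377427e+01, -3.13676333e+01, -1.84967157e-04,
        8.11922568e-03,  1.42157241e-06]), 'tcp_pos': array([0.15175732, 0.52824882, 0.23038012]), 'ee_rot': array([[ 2.76176113e-01,  9.61106825e-01, -6.53167004e-04],
       [ 9.61105445e-01, -2.76176829e-01, -1.63781898e-03],
       [-1.75450859e-03, -1.75435885e-04, -9.99998445e-01]]), 'wrist_force': array([ 0.226011  ,  0.09030605, -0.43156162]), 'torque': array([ 0.04853619, -0.03155269,  0.00472151]), 'width': 0.08519842252909933}
```

View pics/scene0.png

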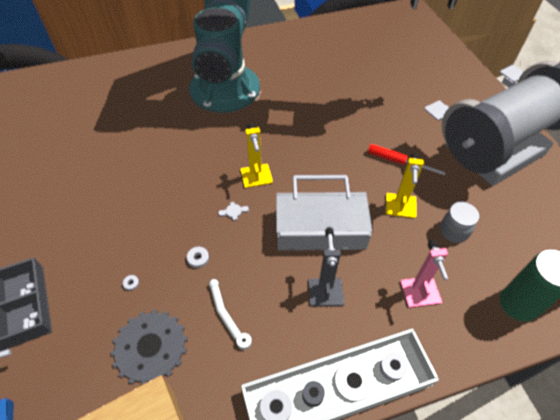

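View pics/top0.png

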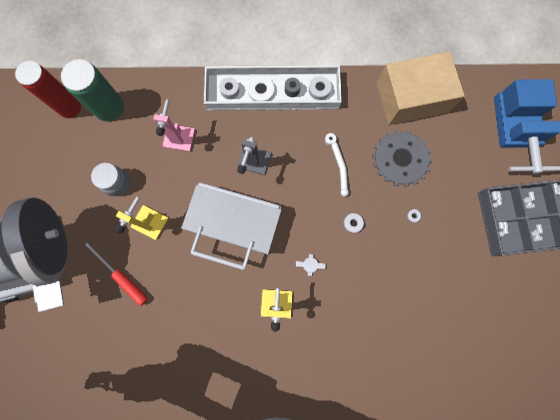

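View pics/wrist0.png

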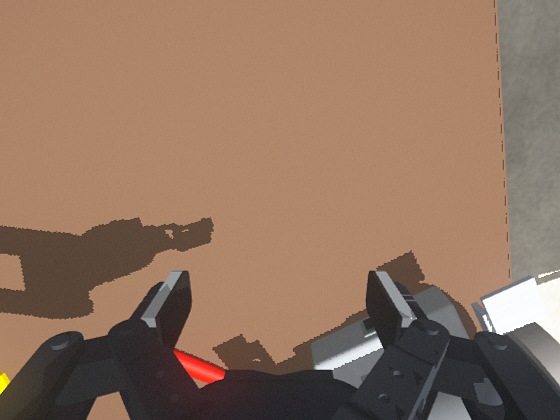

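```bash
cat > h.py <<'E'
import numpy as np, cv2
from cell import robot
def cam(name, st=None):
    c=robot.calibration(name); K=c["intrinsics"]
    if "eye" in c: return K,np.array(c["eye"]),np.array(c["rotation"])
    M=c["mount"]; R=st["ee_rot"]; p=st["tcp_pos"]
    return K,p+R@M[:3,3],R@M[:3,:3]
def ray(c,uv):
    K,e,R=c; d=R@np.linalg.solve(K,[uv[0],uv[1],1.]); return e,d/np.linalg.norm(d)
def atz(c,uv,z):
    e,d=ray(c,uv); return e+d*(z-e[2])/d[2]
def tri(*obs):
    A=np.zeros((3,3));b=np.zeros(3);L=[]
    for c,uv in obs:
        e,d=ray(c,uv);P=np.eye(3)-np.outer(d,d);A+=P;b+=P@e;L.append((e,P))
    x=np.linalg.solve(A,b); return x,[np.linalg.norm(P@(x-e))*1000 for e,P in L]
def proj(c,X):
    K,e,R=c; q=R.T@(np.asarray(X)-e); q=K@q; return q[:2]/q[2]
E
python3 - <<'E'
import cv2
a=cv2.imread('pics/top0.png'); cv2.imwrite('pics/topc.png',cv2.resize(a[120:320,150:400],None,fx=3,fy=3,interpolation=cv2.INTER_CUBIC))
a=cv2.imread('pics/scene0.png'); cv2.imwrite('pics/scenec.png',cv2.resize(a[120:320,180:450],None,fx=2.95,fy=2.95,interpolation=cv2.INTER_CUBIC))
E
```

```text
(no output)
```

View pics/topc.png

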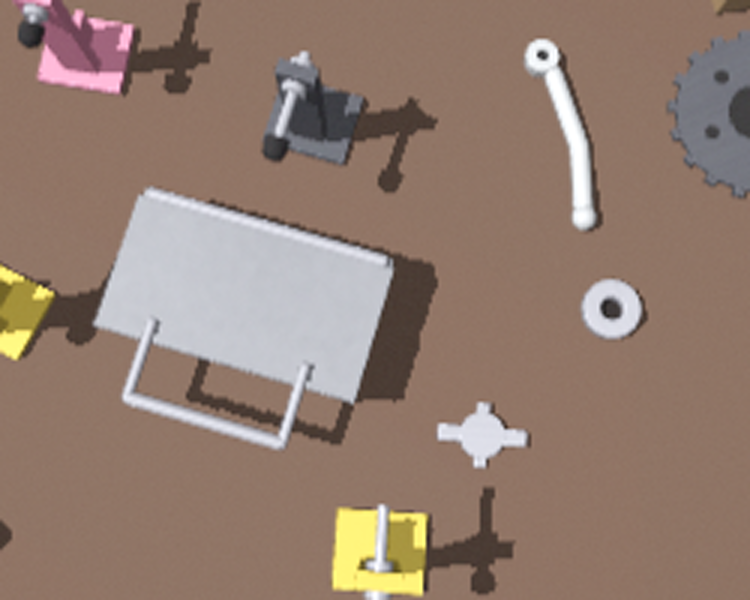

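View pics/scenec.png

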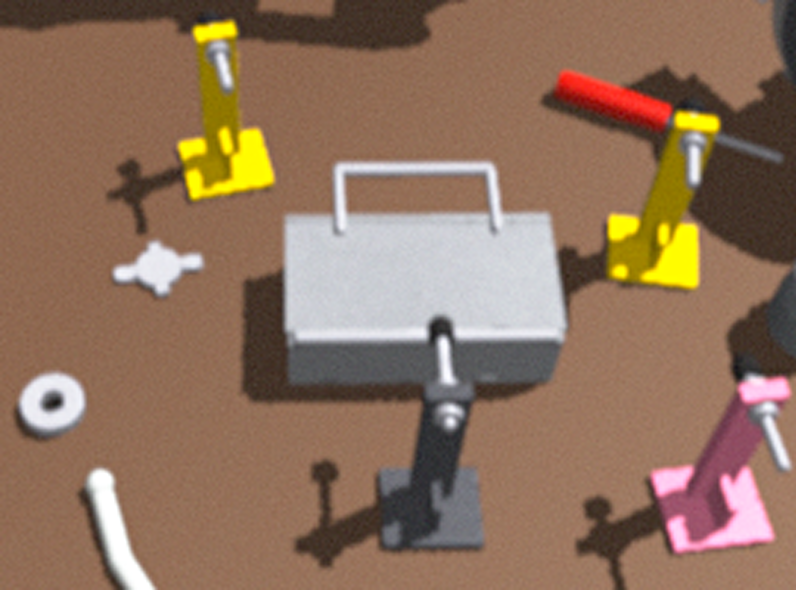

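Run:
```python
from h import *
np.set_printoptions(precision=4,suppress=True)
T=cam("top");S=cam("scene")
t=lambda u,v:(T,(150+(u+.5)/3-.5,120+(v+.5)/3-.5))
s=lambda u,v:(S,(180+(u+.5)/2.95-.5,120+(v+.5)/2.95-.5))
P={}
for n,a,b in [("hL",(127,399),(492,168)),("hR",(281,444),(338,166)),("cL",(147,190),(563,338)),("cR",(391,262),(290,335)),
 ("fL",(97,325),(549,214)),("fR",(356,401),(286,215)),("bump",(273,150),(441,326)),("bearing",(612,308),(52,401)),("stoptop",(297,75),(447,392))]:
    x,e=tri(t(*a),s(*b)); P[n]=x; print(n,x,np.round(e,1))
for n in("hL","hR"):print(np.linalg.norm(P["hL"]-P["hR"]))
d=P["cL"]-P["cR"];print("axis",np.linalg.norm(d),np.degrees(np.arctan2(d[1],d[0])))
d=P["fL"]-P["fR"];print("axis",np.linalg.norm(d),np.degrees(np.arctan2(d[1],d[0])))
d=P["hL"]-P["hR"];print("axis",np.linalg.norm(d),np.degrees(np.arctan2(d[1],d[0])))
hm=(P["hL"]+P["hR"])/2;cm=(P["cL"]+P["cR"])/2
print(hm,cm,np.linalg.norm(cm-hm)); d=cm-hm; print(np.degrees(np.arctan2(d[1],d[0])))
```

```text
hL [0.4715 0.1839 0.063 ] [0.9 0.9]
hR [0.4367 0.0679 0.0686] [0.3 0.3]
cL [0.6321 0.1735 0.0587] [0.1 0.1]
cR [ 0.5723 -0.0147  0.0641] [0.8 0.8]
fL [0.5271 0.2082 0.0624] [0.9 0.9]
fR [0.468  0.0139 0.0654] [0.7 0.7]
bump [0.6396 0.0686 0.1363] [0.7 0.7]
bearing [ 0.5432 -0.1908  0.0138] [0.8 0.8]
stoptop [0.6918 0.0512 0.1453] [0.7 0.7]
0.12126733474481877
0.12126733474481877
axis 0.19750006474775555 72.39021831687768
axis 0.20317399622093707 73.0626496162539
axis 0.12126733474481877 73.31985803580201
[0.4541 0.1259 0.0658] [0.6022 0.0794 0.0614] 0.15530745016392922
-17.417906907911945
```

Lookalikes, in top-view pixels:
- **Case and lid:** unique, at (232,220), with the bar at (218,258).
- **Stop:** the dark grey one at (262,158). The yellow ones at (150,222) and (278,303) and the pink one at (178,137) are rejected.
- **Bearing:** the bench ring at (353,222), which is bigger than the spare at (414,215). The rings in the white tray near (230–320,88) are also rejected.

Next I'll check reachability of the whole swing before moving.

```bash
cat >> h.py <<'E'
YAW=np.radians(-17.2)
X=np.array([np.cos(YAW),np.sin(YAW),0]);Y=np.array([-np.sin(YAW),np.cos(YAW),0]);Z=np.array([0,0,1.])
H=np.array([0.6012,0.0797,0.060]); RAD=0.153; A0=np.radians(1.5)
def bar(th,r=RAD): # lid angle th rad
    return H+r*(-np.cos(th+A0)*X+np.sin(th+A0)*Z)
def ori(b,sgn):   # b tilt deg, tool pointing down and toward +X by b
    b=np.radians(b); z=np.sin(b)*X-np.cos(b)*Z; x=sgn*(np.cos(b)*X+np.sin(b)*Z)
    return np.column_stack([x,np.cross(z,x),z])
def tcp(P,R,D=0.017): return np.asarray(P)+R[:,2]*D
E
python3 - <<'E'
from h import *
np.set_printoptions(precision=1,suppress=True)
for sgn in(1,-1):
  print("sgn",sgn)
  for th,b in [(0,30),(.5,25),(1,20),(1.57,10),(1.8,5),(2.25,0),(2.25,-15)]:
    R=ori(b,sgn); print(th,b,robot.ik(tcp(bar(th),R),R))
  R=ori(30,sgn);print("pre",robot.ik(tcp(bar(0),R)-.08*R[:,2],R))
R=np.column_stack([Y,X,-Z])
for p in [(.5432,-.1908,.002),(.5432,-.1908,.12),tuple(H-.051*X+[0,0,-.05]),tuple(H-.051*X+[0,0,.15])]: print(p,robot.ik(p,R))
print(bar(0),H-.051*X)
E
```

```text
sgn 1
0 30 [ 19.7 -11.6 121.1 -23.7  48.2  49.4]
0.5 25 [ 15.7 -12.7 111.4 -15.2  60.8  37.9]
1 20 [10.2 -6.9 98.9 -9.6 70.3 29.3]
1.57 10 [ 3.9  7.1 80.7 -3.6 82.8 21.2]
1.8 5 [ 1.8 14.2 72.7 -1.6 88.4 19. ]
2.25 0 [-0.5 25.2 61.8 -0.  93.  16.7]
2.25 -15 [ -2.2  35.8  47.7   4.1 111.   16. ]
pre [ 24.  -20.7 119.1 -22.3  60.1  48.8]
sgn -1
0 30 [  19.7  -11.6  121.1  -23.7   48.2 -130.6]
0.5 25 [  15.7  -12.7  111.4  -15.2   60.8 -142.1]
1 20 None
1.57 10 None
1.8 5 None
2.25 0 None
2.25 -15 None
pre [  24.   -20.7  119.1  -22.3   60.1 -131.2]
(0.5432, -0.1908, 0.002) [-25.   17.   91.6  -0.   71.4 -97.8]
(0.5432, -0.1908, 0.12) [-25.   10.9  84.6  -0.   84.4 -97.8]
(np.float64(0.5524808035317604), np.float64(0.09478111055224638), np.float64(0.009999999999999995)) [  3.9  14.8  93.5  -0.   71.8 -68.9]
(np.float64(0.5524808035317604), np.float64(0.09478111055224638), np.float64(0.21)) [  3.9   6.6  79.2  -0.   94.2 -68.9]
[0.5 0.1 0.1] [0.6 0.1 0.1]
```

Run:
```python
from h import *
np.set_printoptions(precision=4,suppress=True)
R=ori(30,1)
robot.move_to(tcp(bar(0),R)-.19*R[:,2],R)
s=robot.read_state(); im=robot.camera("wrist"); cv2.imwrite("pics/w1.png",im[:,:,::-1])
np.savez("w1.npz",ee_rot=s["ee_rot"],tcp_pos=s["tcp_pos"])
print(s["time_s"],s["tcp_pos"],s["wrist_force"],s["torque"],np.abs(s["ee_rot"]-R).max())
c=cam("wrist",s)
for n in ((0.4715,0.1839,0.064),(0.4367,0.0679,0.064)): print(proj(c,n))
```

```text
1.7417 [0.3727 0.1511 0.2142] [ 1.0128  0.2227 -0.1649] [ 0.0957  0.1846 -0.0222] 0.001016750968817648
[277.0773 130.0148]
[277.9298 241.3402]
```

View pics/w1.png

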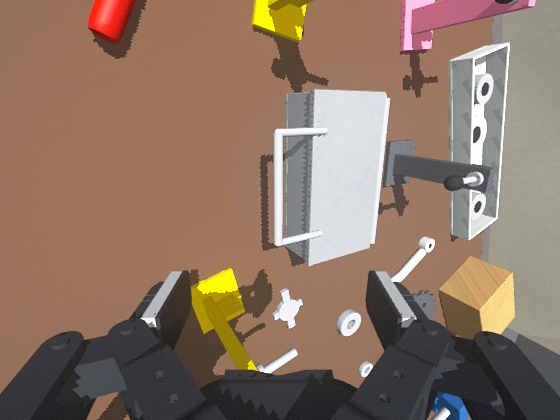

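Run:
```python
from h import *
np.set_printoptions(precision=4,suppress=True)
im=cv2.imread("pics/w1.png"); cv2.imwrite("pics/w1c.png",cv2.resize(im[80:280,250:420],None,fx=3,fy=3,interpolation=cv2.INTER_CUBIC))
s=np.load("w1.npz"); c=cam("wrist",s)
g=cv2.cvtColor(im,cv2.COLOR_BGR2GRAY)
for v in (150,170,190,210,225):
    row=g[v,265:290].astype(float); print(v,row.astype(int))
for n in (bar(0)+.06*Y,bar(0)-.06*Y,bar(0),H+.1*Y,H-.1*Y): print(proj(c,n))
```

```text
150 [126 130 132 129 130 129 131 121 129 193 226 237 245 248 247 243 237 203
 112 130 130 136 138 108 125]
170 [ 74  71  91 132 131 131 127 125 130 186 225 238 245 247 246 244 234 198
 122 125 128 157 175 129 127]
190 [ 71  72  94 131 131 130 128 125 126 186 224 237 244 247 246 243 236 205
 124 130 143 172 126 128 130]
210 [ 74  72  90 133 131 129 131 124 127 179 223 237 243 246 247 245 235 201
 124 121 119 151 127 131 131]
225 [ 74  73  70  90 129 128 127 127 127 172 221 236 244 247 247 244 231 167
 126 127 127 134 127 130 128]
[278.6127 131.1835]
[278.4768 241.2819]
[278.5408 189.449 ]
[386.858   92.4395]
[370.8252 244.1592]
```

View pics/w1c.png

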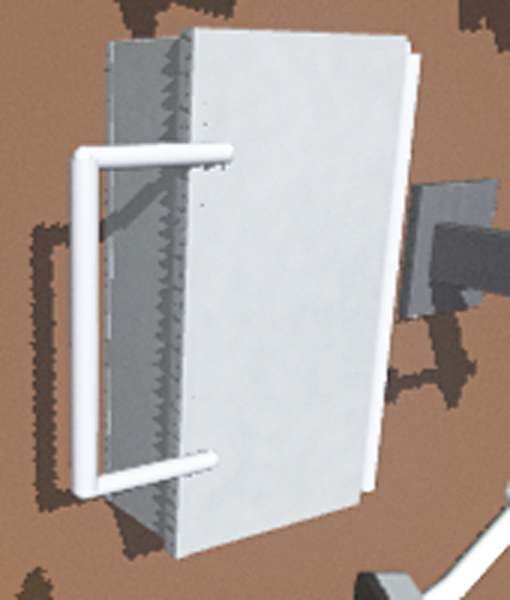

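Wrist view: the bar centre is at column 278 for rows 133–242, and the model predicts 278.5. The hinge line falls within about 2 px, so three cameras agree. Next I go in and grip.

Run:
```python
from h import *
np.set_printoptions(precision=4,suppress=True)
R=ori(30,1); g=tcp(bar(0),R)
robot.move_linear(g-.03*R[:,2],0.15)
s=robot.read_state(); print(s["time_s"],s["wrist_force"])
robot.move_linear(g,0.05)
s=robot.read_state(); print(s["time_s"],s["tcp_pos"]-g,s["wrist_force"],s["torque"])
robot.gripper_close()
s=robot.read_state(); print(s["time_s"],s["tcp_pos"]-g,s["wrist_force"],s["torque"],s["width"])
im=robot.camera("scene"); cv2.imwrite("pics/s2.png",cv2.resize(im[50:300,100:420,::-1],None,fx=2.4,fy=2.4))
```

```text
3.0083 [0.0383 0.6731 0.6649]
3.7583 [ 0.0001 -0.0001 -0.0001] [-0.4922  0.2255  0.282 ] [0.1236 0.2296 0.032 ]
4.4583 [-0.0004  0.0002 -0.0001] [-4.4904  1.9609  3.0268] [ 0.2413  0.7463 -0.0461] 0.0079981843481737
```

View pics/s2.png

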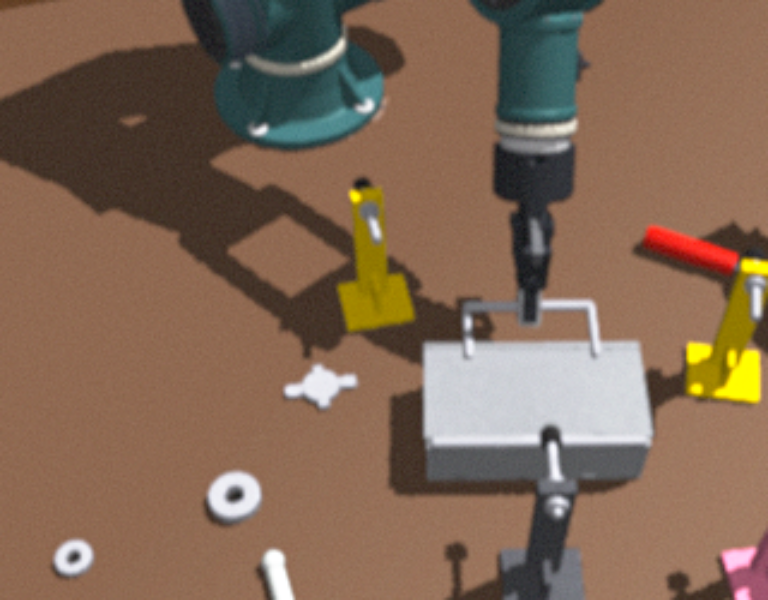

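```bash
cat >> h.py <<'E'
def rt(th):
    a=th+A0; return -np.cos(a)*X+np.sin(a)*Z, np.sin(a)*X+np.cos(a)*Z
def tilt(th): return 30-27*min(th/1.7,1)
def step(th,v=0.06,dr=0.,lim=20):
    R=ori(tilt(th),1); g=tcp(bar(th,RAD+dr),R)
    robot.move_linear(g,v,R)
    s=robot.read_state(); r,t=rt(th); F=s["wrist_force"]
    d=s["tcp_pos"]-g
    print(f"th {th:.3f} t {s['time_s']:.2f} Fr {F@r:.2f} Ft {F@t:.2f} Fy {F@Y:.2f} My {s['torque']@Y:.3f} err {d@r*1e3:.2f} {d@t*1e3:.2f} w {s['width']*1e3:.1f}",flush=True)
    if np.linalg.norm(F)>lim: raise SystemExit("force")
    return s,F@r,F@t
E
python3 - <<'E'
from h import *
for th in np.arange(.1,.61,.1): step(th)
E
```

```text
th 0.100 t 4.91 Fr 2.74 Ft -3.92 Fy 2.64 My 0.969 err 0.54 -1.09 w 7.9
th 0.200 t 5.31 Fr 5.29 Ft -3.01 Fy 1.97 My 1.200 err 0.82 -0.80 w 7.9
th 0.300 t 5.71 Fr 4.94 Ft -3.85 Fy 2.28 My 1.451 err 0.89 -1.23 w 7.9
th 0.400 t 6.11 Fr 8.93 Ft -3.46 Fy 1.72 My 1.653 err 1.22 -1.12 w 7.7
th 0.500 t 6.51 Fr 12.71 Ft -2.44 Fy 1.50 My 1.828 err 1.57 -0.75 w 7.5
th 0.600 t 6.91 Fr 12.05 Ft -3.73 Fy 1.79 My 2.069 err 1.67 -1.20 w 8.0
```

Run:
```python
from h import *
dr=0.0012
for th in np.arange(.7,1.41,.1):
    s,fr,ft=step(th,dr=dr)
    dr+=np.clip(0.6*fr/10e3,-.001,.001)
print(dr)
```

```text
th 0.700 t 7.31 Fr 7.24 Ft -3.45 Fy 1.89 My 1.418 err 0.92 0.08 w 8.2
th 0.800 t 7.71 Fr 7.07 Ft -2.47 Fy 1.05 My 1.096 err 0.92 0.90 w 7.5
th 0.900 t 8.11 Fr 7.97 Ft -1.24 Fy 1.14 My 0.848 err 0.96 1.56 w 7.7
th 1.000 t 8.51 Fr 6.44 Ft -3.03 Fy 1.09 My 1.119 err 0.55 0.12 w 7.6
th 1.100 t 8.91 Fr 6.38 Ft -2.58 Fy 2.21 My 0.886 err 0.65 0.49 w 7.1
th 1.200 t 9.31 Fr 5.46 Ft -2.01 Fy 1.49 My 0.578 err 0.73 1.01 w 7.7
th 1.300 t 9.71 Fr 6.47 Ft -2.55 Fy 0.87 My 0.962 err 0.43 0.15 w 7.7
th 1.400 t 10.11 Fr 5.54 Ft -2.18 Fy 2.32 My 0.610 err 0.47 0.68 w 7.8
0.00435411384426735
```

Run:
```python
from h import *
dr=0.0044
for th in np.arange(1.46,1.705,.06):
    s,fr,ft=step(th,v=.04,dr=dr)
    dr+=np.clip(0.4*fr/10e3,-.001,.001)
robot.wait(.15); s=robot.read_state(); r,t=rt(1.7); print(s["wrist_force"]@r,s["wrist_force"]@t,s["torque"]@Y)
print(dr)
im=robot.camera("scene"); cv2.imwrite("pics/s3.png",cv2.resize(im[50:300,150:470,::-1],None,fx=2.4,fy=2.4))
```

```text
th 1.460 t 10.48 Fr 5.14 Ft -2.72 Fy 1.59 My 0.873 err 0.03 0.57 w 7.8
th 1.520 t 10.87 Fr 4.81 Ft -1.61 Fy 2.83 My 0.379 err 0.28 1.27 w 7.3
th 1.580 t 11.25 Fr 4.64 Ft -1.21 Fy 2.52 My 0.592 err 0.07 0.79 w 7.5
th 1.640 t 11.63 Fr 1.10 Ft 0.19 Fy 3.55 My 0.085 err -0.69 0.99 w 7.7
th 1.700 t 12.02 Fr -0.55 Ft -0.19 Fy 4.11 My 0.391 err -0.79 0.12 w 7.7
-1.643049194281213 -1.4008435706359639 0.43297418557128736
0.0050055396932164745
```

View pics/s3.png

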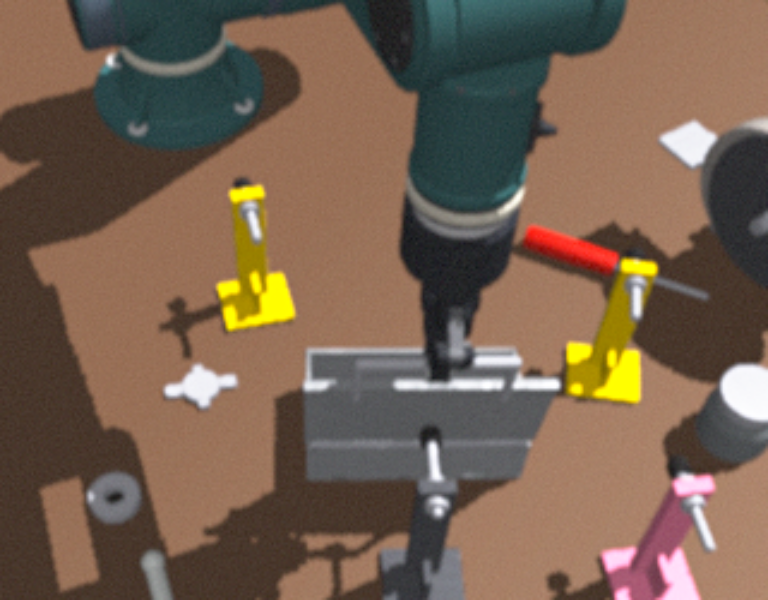

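Run:
```python
from h import *
dr=0.005
for i,th in enumerate(np.arange(1.715,1.9,.015)):
    s,fr,ft=step(th,v=.025,dr=dr,lim=9)
    if ft<-4: break
    if i%3==2: dr+=np.clip(0.3*fr/10e3,-.0005,.0005)
print(dr)
```

```text
th 1.715 t 12.47 Fr -3.32 Ft -0.66 Fy 4.71 My 0.581 err -0.74 -0.32 w 7.7
th 1.730 t 12.72 Fr -3.82 Ft -1.79 Fy 3.38 My 0.769 err -0.77 -0.21 w 7.6
th 1.745 t 12.97 Fr -5.44 Ft -2.26 Fy 2.96 My 0.906 err -0.79 -0.31 w 7.2
th 1.760 t 13.22 Fr -4.84 Ft 0.54 Fy 4.00 My 0.275 err -0.13 0.48 w 7.0
th 1.775 t 13.47 Fr -4.19 Ft -0.64 Fy 4.49 My 0.362 err -0.16 0.24 w 7.5
th 1.790 t 13.72 Fr -5.27 Ft -0.28 Fy 3.09 My 0.438 err -0.19 0.08 w 7.9
th 1.805 t 13.97 Fr -4.05 Ft -1.41 Fy 3.78 My 0.558 err -0.08 0.08 w 7.7
th 1.820 t 14.22 Fr -5.06 Ft -1.25 Fy 4.14 My 0.704 err -0.13 0.08 w 7.8
th 1.835 t 14.47 Fr -4.85 Ft -1.72 Fy 3.94 My 0.769 err -0.11 0.02 w 7.3
th 1.850 t 14.72 Fr -5.07 Ft -1.99 Fy 2.68 My 0.905 err -0.04 -0.01 w 7.5
th 1.865 t 14.97 Fr -3.99 Ft 0.48 Fy 3.79 My 0.327 err 0.40 0.68 w 7.2
th 1.880 t 15.22 Fr -3.54 Ft -0.39 Fy 4.03 My 0.395 err 0.32 0.34 w 7.4
th 1.895 t 15.47 Fr -2.36 Ft -0.55 Fy 4.01 My 0.388 err 0.41 0.21 w 7.6
0.004426793675777937
```

Run:
```python
from h import *
dr=0.0042
for i,th in enumerate(np.arange(1.905,2.06,.01)):
    s,fr,ft=step(th,v=.02,dr=dr,lim=9)
    if ft<-3.2: break
    if i%3==2: dr+=np.clip(0.3*fr/10e3,-.0005,.0005)
print(dr)
```

```text
th 1.905 t 15.72 Fr -1.49 Ft -0.63 Fy 3.84 My 0.399 err 0.60 0.17 w 7.2
th 1.915 t 15.97 Fr 0.27 Ft -1.72 Fy 2.72 My 0.439 err 0.61 0.13 w 7.7
th 1.925 t 16.22 Fr 0.69 Ft -0.49 Fy 3.43 My 0.458 err 0.51 0.18 w 7.4
th 1.935 t 16.47 Fr 2.49 Ft -4.04 Fy 3.55 My 0.710 err 0.46 -0.23 w 7.9
0.004220668637010172
```

```bash
cat >> h.py <<'E'
def avg(th,n=6,dt=.02):
    Fs=[];Ms=[]
    for _ in range(n):
        robot.wait(dt); s=robot.read_state(); Fs.append(s["wrist_force"]);Ms.append(s["torque"])
    F=np.mean(Fs,0);r,t=rt(th); print(f"  avg Fr {F@r:.2f} Ft {F@t:.2f} My {np.mean(Ms,0)@Y:.3f} std {np.std(Fs,0)}",flush=True); return F@r,F@t
E
python3 - <<'E'
from h import *
dr=0.0042
print(avg(1.935))
for th in (1.939,1.943,1.947):
    step(th,v=.02,dr=dr,lim=12); f=avg(th)
    if f[1]<-6: break
im=robot.camera("scene"); cv2.imwrite("pics/s4.png",cv2.resize(im[120:300,220:420,::-1],None,fx=3,fy=3,interpolation=cv2.INTER_CUBIC))
E
```

```text
avg Fr 2.11 Ft -3.69 My 0.765 std [0.47217141 0.58425239 0.66829818]
(np.float64(2.1063558067444346), np.float64(-3.6909426110730577))
th 1.939 t 16.82 Fr 2.25 Ft -6.17 Fy 3.40 My 0.975 err 0.44 -0.61 w 7.5
  avg Fr 2.93 Ft -5.80 My 0.972 std [0.38839487 0.4768955  0.39520865]
th 1.943 t 17.17 Fr 2.99 Ft -7.08 Fy 3.22 My 1.210 err 0.45 -1.09 w 7.5
  avg Fr 2.85 Ft -7.48 My 1.197 std [0.41154467 0.38652701 0.36677527]
```

View pics/s4.png

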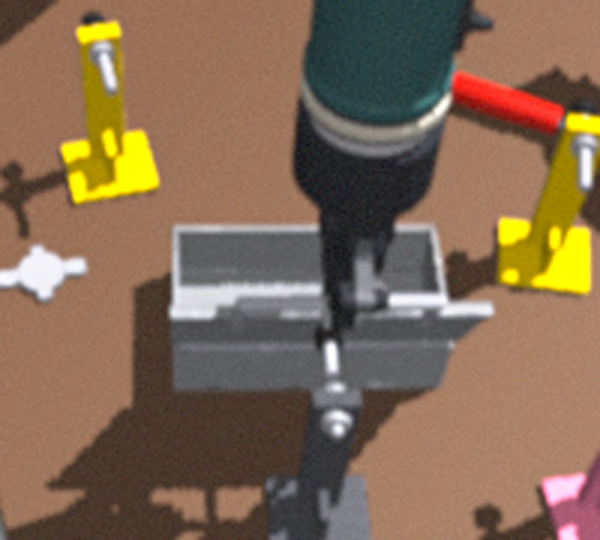

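Run:
```python
from h import *
dr=0.0042
step(1.9445,v=.02,dr=dr,lim=13); avg(1.9445)
robot.wait(.6); avg(1.9445)
for th in (1.940,1.936,1.933,1.931):
    step(th,v=.02,dr=dr,lim=13); f=avg(th,4)
```

```text
th 1.944 t 17.57 Fr 3.81 Ft -7.33 Fy 2.96 My 1.303 err 0.43 -1.25 w 7.5
  avg Fr 2.96 Ft -8.15 My 1.273 std [0.32669847 0.39996861 0.5602595 ]
  avg Fr 2.86 Ft -7.83 My 1.261 std [0.37128848 0.18072424 0.44917456]
th 1.940 t 18.62 Fr 2.67 Ft -5.60 Fy 3.12 My 1.041 err 0.45 -0.76 w 7.7
  avg Fr 2.15 Ft -6.28 My 1.074 std [0.63921967 0.3515449  0.15826761]
th 1.936 t 18.93 Fr 2.56 Ft -4.87 Fy 4.23 My 0.928 err 0.47 -0.26 w 7.6
  avg Fr 2.76 Ft -5.59 My 0.966 std [0.41812377 0.09706456 0.35400489]
th 1.933 t 19.25 Fr 3.50 Ft -3.33 Fy 2.89 My 0.746 err 0.46 0.11 w 7.7
  avg Fr 3.87 Ft -4.04 My 0.708 std [0.25716244 0.25957151 0.50007652]
th 1.931 t 19.57 Fr 3.33 Ft -3.49 Fy 4.82 My 0.477 err 0.48 0.31 w 7.6
  avg Fr 3.74 Ft -2.81 My 0.436 std [0.2898341  0.56257637 0.48384145]
```

Run:
```python
from h import *
dr=0.0042
for th in (1.929,1.927,1.925,1.923):
    step(th,v=.02,dr=dr,lim=13); f=avg(th,4)
    if f[1]>-0.6: break
```

```text
th 1.929 t 19.88 Fr 5.57 Ft -1.34 Fy 3.60 My 0.134 err 0.45 0.38 w 7.7
  avg Fr 4.63 Ft -1.29 My 0.181 std [0.19150946 0.35285775 0.31840497]
th 1.927 t 20.20 Fr 4.89 Ft -0.30 Fy 4.51 My 0.057 err 0.45 0.26 w 7.4
  avg Fr 5.17 Ft -0.77 My 0.062 std [0.67623045 0.21613083 0.2291836 ]
th 1.925 t 20.52 Fr 5.31 Ft -1.35 Fy 4.34 My 0.130 err 0.44 0.25 w 7.2
  avg Fr 5.11 Ft -1.16 My 0.084 std [0.44667654 0.30778081 0.35015077]
th 1.923 t 20.83 Fr 5.06 Ft -0.83 Fy 4.77 My 0.060 err 0.45 0.25 w 7.7
  avg Fr 5.62 Ft -1.25 My 0.072 std [0.26133776 0.43937461 0.3801131 ]
```

Run:
```python
from h import *
step(1.929,v=.02,dr=.0042,lim=13); f=avg(1.929,5)
if f[1]>-5:
    robot.open_gripper()
    s=robot.read_state(); print(s["time_s"],s["wrist_force"],s["width"])
    im=robot.camera("top"); cv2.imwrite("pics/t5.png",cv2.resize(im[80:300,150:440,::-1],None,fx=2.6,fy=2.6,interpolation=cv2.INTER_CUBIC))
    im=robot.camera("scene"); cv2.imwrite("pics/s5.png",cv2.resize(im[120:300,220:420,::-1],None,fx=3,fy=3,interpolation=cv2.INTER_CUBIC))
```

```text
th 1.929 t 21.15 Fr 5.09 Ft -0.31 Fy 5.17 My 0.183 err 0.44 0.17 w 7.4
  avg Fr 5.34 Ft -1.11 My 0.154 std [0.25511218 0.47071305 0.50929359]
21.9667 [-0.79021882  0.67496479  0.73965885] 0.0854615708350087
```

View pics/s5.png

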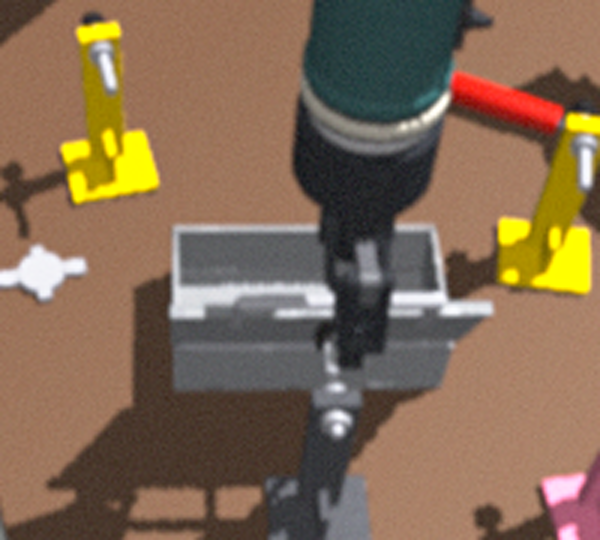

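View pics/t5.png

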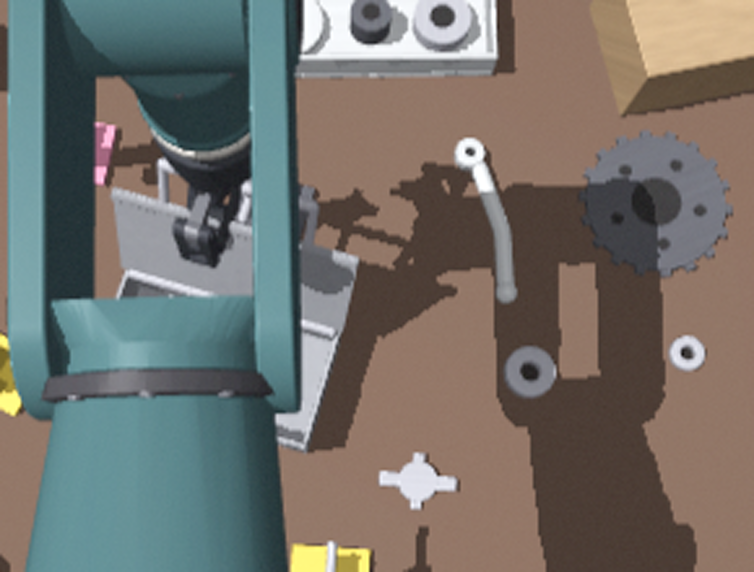

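```bash
cat >> h.py <<'E'
RB=np.column_stack([Y,X,-Z])
E
python3 - <<'E'
from h import *
np.set_printoptions(precision=4,suppress=True)
s=robot.read_state(); 
robot.move_linear(s["tcp_pos"]-.12*s["ee_rot"][:,2],.15)
s=robot.read_state(); print(s["time_s"],s["wrist_force"])
robot.move_to((.5432,-.1908,.16),RB); robot.wait(.1)
for k,p in enumerate([(.5432,-.1908,.16),(.5132,-.1808,.13)]):
    if k: robot.move_linear(p,.15); robot.wait(.1)
    s=robot.read_state(); im=robot.camera("wrist"); cv2.imwrite(f"pics/w6{k}.png",im[:,:,::-1])
    np.savez(f"w6{k}.npz",ee_rot=s["ee_rot"],tcp_pos=s["tcp_pos"])
    print(s["time_s"],s["tcp_pos"],proj(cam("wrist",s),(.5432,-.1908,.014)))
im=robot.camera("scene"); cv2.imwrite("pics/s6.png",im[:,:,::-1])
im=robot.camera("top"); cv2.imwrite("pics/t6.png",im[:,:,::-1])
E
```

```text
23.0167 [-0.6518  0.5493 -0.8293]
24.875 [ 0.5436 -0.1905  0.1603] [278.8075 196.9658]
25.4667 [ 0.5144 -0.1813  0.1313] [278.6826 237.3192]
```

View pics/w60.png

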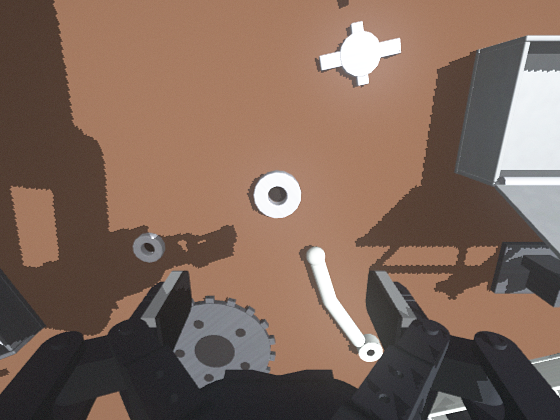

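View pics/w61.png

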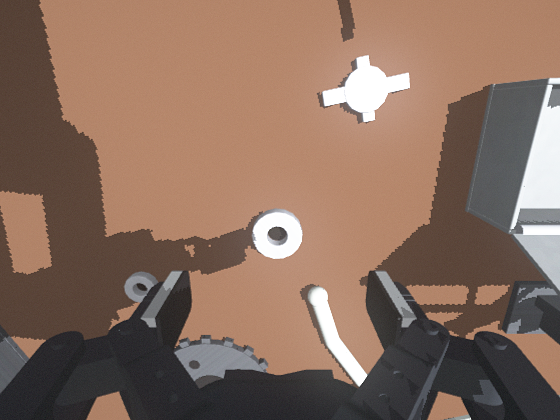

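View pics/s6.png

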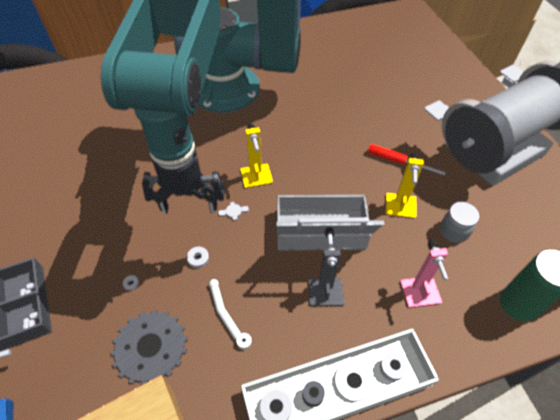

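Run:
```python
from h import *
np.set_printoptions(precision=4,suppress=True)
obs=[];obh=[]
for k,(u,v) in enumerate([(277,194),(277,234)]):
    im=cv2.imread(f"pics/w6{k}.png"); hsv=cv2.cvtColor(im,cv2.COLOR_BGR2HSV)
    m=((hsv[:,:,1]<60)&(hsv[:,:,2]>110)).astype(np.uint8)*255; w=np.zeros_like(m); w[v-40:v+38,u-40:u+40]=255; m&=w
    cs,h=cv2.findContours(m,cv2.RETR_CCOMP,cv2.CHAIN_APPROX_NONE); 
    for i,c in enumerate(cs):
        if len(c)>30: print(k,h[0][i][3],cv2.fitEllipse(c),len(c))
    s=np.load(f"w6{k}.npz"); c=cam("wrist",s)
    big=max(cs,key=len); e=cv2.fitEllipse(big)
    obs.append((c,e[0]))
    print(atz(c,e[0],.010), np.mean(e[1])/2)
print(tri(*obs))
```

```text
0 -1 ((276.952880859375, 193.98219299316406), (46.80202865600586, 47.58547592163086), 43.352352142333984) 136
0 0 ((277.3473815917969, 193.8444366455078), (15.726564407348633, 19.010278701782227), 101.13103485107422) 48
[ 0.5408 -0.192   0.01  ] 23.59687614440918
1 -1 ((276.7992248535156, 233.3448028564453), (49.95738983154297, 50.482177734375), 71.038330078125) 144
1 0 ((277.12353515625, 233.02859497070312), (14.007829666137695, 19.24637794494629), 96.3389892578125) 46
[ 0.5405 -0.1918  0.01  ] 25.109891891479492
(array([ 0.5415, -0.1921,  0.0076]), [np.float64(0.03824218756690077), np.float64(0.038242187566904444)])
```

Run:
```python
from h import *
np.set_printoptions(precision=4,suppress=True)
b=np.array([.5415,-.1917,0])
robot.move_linear(b+[0,0,.05],.15)
for z in (.012,.004):
    robot.move_linear(b+[0,0,z],.05); s=robot.read_state(); print(s["time_s"],s["tcp_pos"],s["wrist_force"])
robot.gripper_close(); s=robot.read_state(); print(s["time_s"],s["tcp_pos"],s["wrist_force"],s["width"])
```

```text
27.2417 [ 0.5418 -0.1918  0.0123] [ 0.852  -0.3864 -0.847 ]
27.55 [ 0.5411 -0.1915  0.0034] [ 0.0293 -0.7433  0.4276]
28.0167 [ 0.5421 -0.192   0.0048] [ 0.53   -0.4419  3.3599] 0.04370555201963229
```

Run:
```python
from h import *
np.set_printoptions(precision=4,suppress=True)
b=np.array([.5415,-.1917,0])
robot.move_linear(b+[0,0,.17],.2); s=robot.read_state(); print(s["time_s"],s["tcp_pos"],s["wrist_force"],s["width"])
c=H-.051*X; c[2]=0; p=c-.010*X
robot.move_to(p+[0,0,.17],RB); robot.wait(.15); s=robot.read_state(); print(s["time_s"],s["tcp_pos"],s["wrist_force"],s["width"])
im=robot.camera("wrist"); cv2.imwrite("pics/w7.png",im[:,:,::-1])
im=robot.camera("scene"); cv2.imwrite("pics/s7.png",cv2.resize(im[100:300,200:440,::-1],None,fx=3,fy=3,interpolation=cv2.INTER_CUBIC))
for q in (c+.1*Y,c-.1*Y,c):
  print(q,[proj(cam("wrist",s),q+a*X+[0,0,.058]) for a in(-.055,.055)])
```

```text
29.0 [ 0.5406 -0.1913  0.168 ] [ 0.6876  0.0694 -2.3413] 0.04365613610882438
30.2667 [0.5433 0.0963 0.1698] [-0.4349 -0.2183 -1.1266] 0.043271701085953636
[0.5821 0.1903 0.    ] [array([402.316 , 155.0902]), array([387.5169, 273.137 ])]
[ 0.5229 -0.0007  0.    ] [array([159.7424, 155.5895]), array([174.3554, 273.465 ])]
[0.5525 0.0948 0.    ] [array([280.9645, 155.34  ]), array([280.8861, 273.3011])]
```

View pics/w7.png

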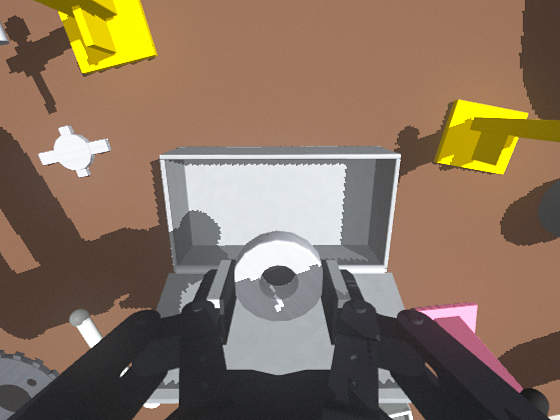

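View pics/s7.png

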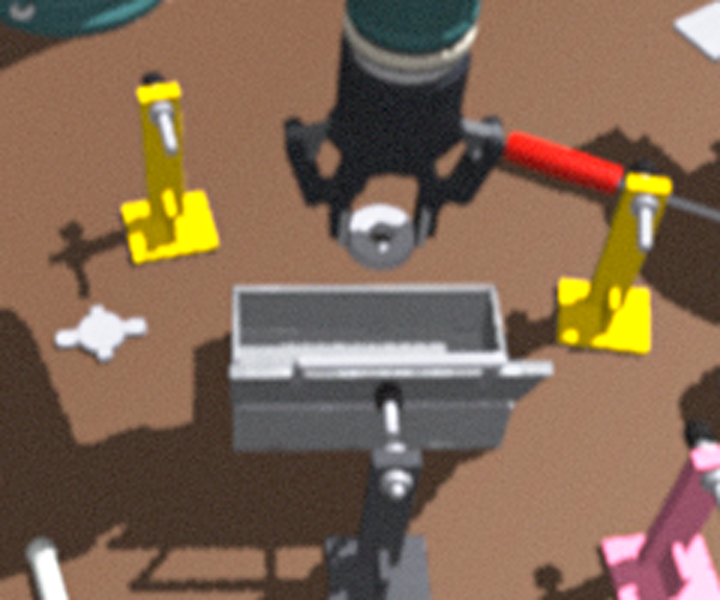

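Run:
```python
import cv2
a=cv2.imread('pics/w7.png'); cv2.imwrite('pics/w7c.png',cv2.resize(a[220:340,200:360],None,fx=5,fy=5,interpolation=cv2.INTER_CUBIC))
from h import *
s=robot.read_state(); c=cam("wrist",s)
# where a flat bearing would project
t=np.linspace(0,2*np.pi,13)[:-1]
for zz in (.0+.0,):
  for r,zo in ((.0235,.014),(.0235,0),(.0095,.014),(.0095,0)):
    base=s["tcp_pos"]+[0,0,-.0045+zo]
    pts=np.array([proj(c,base+r*(np.cos(a)*Y+np.sin(a)*X)) for a in t]); print(r,zo,"u",pts[:,0].min().round(),pts[:,0].max().round(),"v",pts[:,1].min().round(),pts[:,1].max().round())
```

```text
0.0235 0.014 u 233.0 327.0 v 240.0 323.0
0.0235 0 u 237.0 324.0 v 229.0 306.0
0.0095 0.014 u 261.0 299.0 v 266.0 300.0
0.0095 0 u 262.0 298.0 v 253.0 285.0
```

View pics/w7c.png

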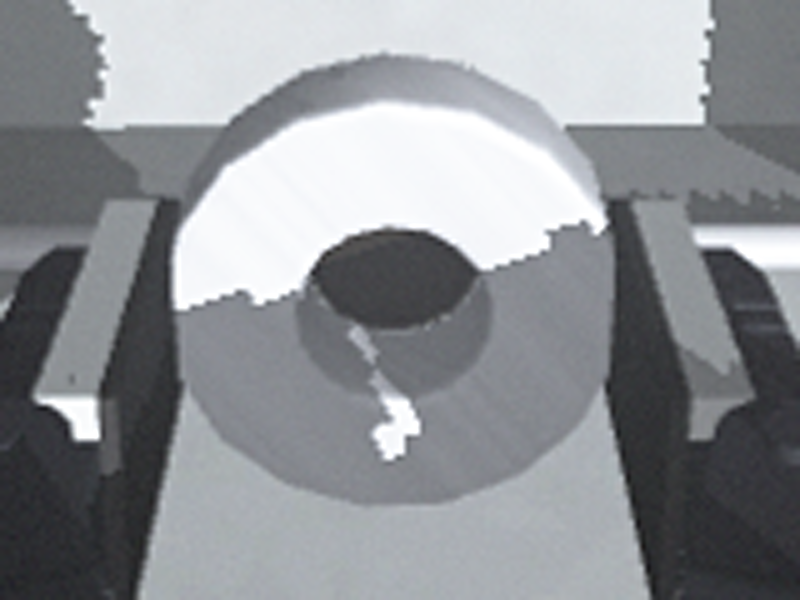

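Run:
```python
from h import *
np.set_printoptions(precision=4,suppress=True)
c=H-.051*X; c[2]=0; p=c-.010*X
robot.move_linear(p+[0,0,.07],.15)
s=robot.read_state(); print(s["time_s"],s["tcp_pos"],s["wrist_force"])
robot.move_linear(p+[0,0,.014],.06); robot.wait(.1)
def av():
    L=[]
    for _ in range(4): robot.wait(.02); L.append(robot.read_state()["wrist_force"])
    return np.mean(L,0)
f0=av(); print(f0,robot.read_state()["tcp_pos"])
for z in np.arange(.012,.0035,-.001):
    robot.move_linear(p+[0,0,z],.02); f=av(); s=robot.read_state(); print(round(z,4),s["time_s"],s["tcp_pos"],f)
    if f[2]-f0[2]>3: break
    if np.linalg.norm(f-f0)>10: break
```

```text
31.1833 [0.5437 0.0978 0.071 ] [ 0.3745 -0.1731 -0.3186]
[-0.0658 -0.2292 -0.9024] [0.5434 0.0978 0.0146]
0.012 32.75 [0.5428 0.0977 0.0119] [ 0.5808 -0.2275 -1.1563]
0.011 33.0667 [0.5429 0.0977 0.011 ] [-0.0413 -0.0542 -1.0809]
0.01 33.3833 [0.5429 0.0977 0.01  ] [ 0.2422  0.2013 -0.8023]
0.009 33.7 [0.5429 0.0977 0.009 ] [ 0.1306 -0.1948 -1.0114]
0.008 34.0167 [0.543  0.0977 0.0088] [-3.1856 -0.0443  5.4337]
```

Run:
```python
from h import *
np.set_printoptions(precision=4,suppress=True)
c=H-.051*X; c[2]=0; p=c-.010*X
robot.move_linear(p+[0,0,.0084],.02); robot.wait(.05); s=robot.read_state(); print(s["tcp_pos"],s["wrist_force"])
robot.open_gripper(); s=robot.read_state(); print(s["time_s"],s["wrist_force"],s["width"])
robot.move_linear(p+[0,0,.20],.15)
s=robot.read_state(); print(s["time_s"],s["wrist_force"])
im=robot.camera("wrist"); cv2.imwrite("pics/w8.png",im[:,:,::-1])
R=ori(0,1)
robot.move_to((.32,.0,.30),RB)
s=robot.read_state(); print(s["time_s"],s["wrist_force"])
im=robot.camera("scene"); cv2.imwrite("pics/s8.png",im[:,:,::-1])
im=robot.camera("top"); cv2.imwrite("pics/t8.png",im[:,:,::-1])
```

```text
[0.543  0.0978 0.0088] [-2.9113  0.0926  4.9407]
34.8083 [-0.5838  0.208  -0.2945] 0.08533247870469354
36.2333 [ 0.1186 -0.2081 -0.4969]
37.3083 [ 0.3855 -0.097   0.2286]
```

View pics/w8.png

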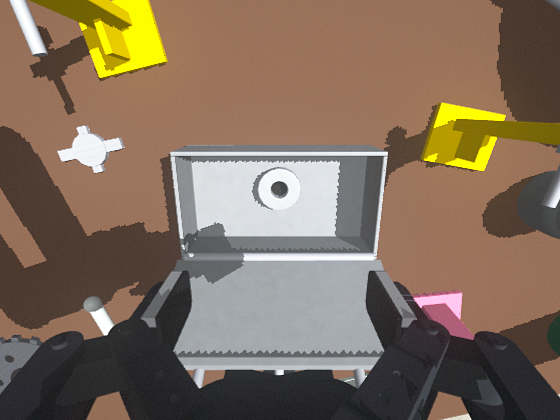

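View pics/s8.png

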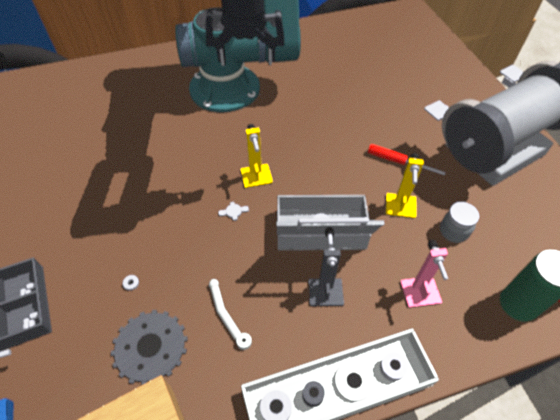

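View pics/t8.png

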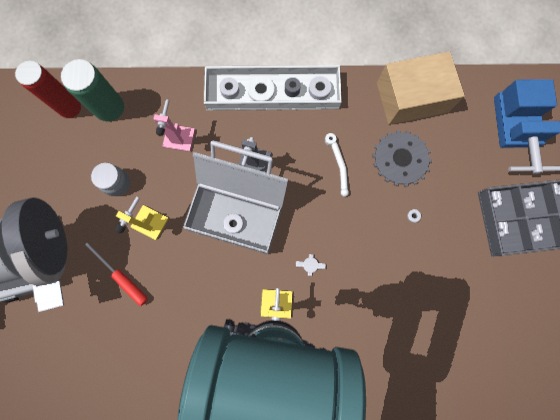

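The bearing lies flat on the case floor at wrist pixel (279,188). The lid leans on the dark stop, and the spare (414,215), lever, wrench and stops sit at their starting pixels. I'm handing the job in.

Run:
```python
from h import *
s=robot.read_state(); print(s["time_s"],s["wrist_force"])
print(robot.close_job())
```

```text
37.4083 [ 1.15840395 -1.17823781 -0.54419408]
the job is handed in; nothing more can be done
None
```

The lid is open and leaning on the dark stop's bumper, and the larger bearing lies flat inside the case. I handed the job in at 37.4 s; it reports no verdict.

- **Lid:** I pinched it by the bar and swung it past upright. The bumper was felt at a nominal 1.93 rad, and I pressed it home to about 8 N at the handle for roughly 1 s. I then eased off to about 1 N before opening the fingers.
- **Bearing:** I gripped it flat and lowered it until it touched the case floor, with about 6 N of contact, where expected. Backing off by 0.4 mm barely reduced that, so the fingers opened with about 5 N still on the floor.
- **Final checks:** the wrist, scene and top pictures show the lid on its stop and the bearing flat in the case. The other items are at their starting pixels, and the gripper is clear and unloaded.
- **Disagreements:** the arc I commanded was 4–5 mm short in radius. This gave up to about 13 N along the lid during the swing, until I corrected it from the force readings. The bar also stuck and slipped in the grip, so the force figures are uncertain by about 1–2 N.

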